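Check the dissecting set against its layout card

TASK

Open the instrument case's lid and check the set against the white layout card, whose coloured dots stand for the grips' colours: one instrument in the case does not belong, and one that belongs is lying in the tray. First lay the wrong one flat on the floor of the steel tray, then lay the missing one flat in the lane that has become free, lengthwise and about midway along it, and close the lid fully. Lay the instruments down without dropping them, and leave everything else on the table undisturbed.

Things in the scene. Friction and masses are not known exactly. Their poses are not given: they have to be found in the camera images.
- case: Grey instrument case, fixed to the table, 190 (x) by 212 (y) by 50 mm high without lid. Origin: centre of its underside. Walls and floor 6 mm thick (floor top at z = 6). Two white ribs along x at y = -34 and +34, 4 thick and 8 high above the floor, make three lanes side by side, each 64 wide and 178 long; each lane takes one instrument lying along x. Lid hinged along its far (+x) top edge. Stands left or right of the robot's centre line, turned up to 0.12 rad
- lid (a joint): Case lid's hinge, its axis along the case's y through case frame x +95, z 50.5 mm (the far top edge): 0 closed, grows as it opens, stop at 1.9 rad (about 1.57 upright). Starts 0 to 0.15. Stiff hinge (0.25 N m of friction): it stays where it is left; moving it by the handle takes about 1 to 4 N. Lid plate 190 by 212 by 6 mm, 180 g
- lid_handle (a point): Centre of the lid's red T bar: a round bar along y, 36 mm long, 16 mm in diameter, on a 12 by 14 mm black stem. With the lid closed it lies 155 mm before the hinge axis (-x) and 36 mm above the lid's underside (30 above its top face). Pinched by its two round ends, it lets the lid pivot in the fingers
- tray: Steel dissecting tray with a black floor, fixed to the table, 200 (x) by 264 (y) by 28 mm high; walls 5 mm, floor top at z = 6. Origin: centre of its underside. On the other side of the centre line from the case, turned up to 0.12 rad. At the start it holds one instrument (lying about along x, somewhere at tray y -85 to 0) and the lidded dish (at about tray y +92)
- layout_card: White card, 70 (x) by 160 (y) by 2 mm, flat on the table beyond the bottle; three colour dots on it in a row along y, 48 mm apart, say which instruments belong in the case (in any lane). Origin: centre of its underside. Fixed
- out_card: Black card, 50 by 50 by 2 mm, flat on the table just before the tray; the one colour dot on it says which instrument belongs in the tray. Origin: centre of its underside. Fixed
- lane0 (a point): Middle of the floor of the case's lane 0 (-y side), axes as the case's
- lane1 (a point): Middle of the floor of the case's lane 1 (middle), axes as the case's
- lane2 (a point): Middle of the floor of the case's lane 2 (+y side), axes as the case's
- red_scoop: Dissecting scoop, red grip. Lies along its own x: 140 mm long; the grip, 14 wide (y), 18 high (z) and 100 long, spans x -70 to +30, the steel tip x +30 to +70. Origin: centre of its length, on the underside (so on the grip, good to hold there). 70 g nominal. Either end may point forward
- yellow_lifter: Dissecting flat lifter, yellow grip. Lies along its own x: 140 mm long; the grip, 14 wide (y), 18 high (z) and 100 long, spans x -70 to +30, the steel tip x +30 to +70. Origin: centre of its length, on the underside (so on the grip, good to hold there). 70 g nominal. Either end may point forward
- blue_forceps: Dissecting forceps (rigid, closed), blue grip. Lies along its own x: 140 mm long; the grip, 14 wide (y), 18 high (z) and 100 long, spans x -70 to +30, the steel tip x +30 to +70. Origin: centre of its length, on the underside (so on the grip, good to hold there). 70 g nominal. Either end may point forward
- green_probe: Dissecting bent probe, green grip. Lies along its own x: 140 mm long; the grip, 14 wide (y), 18 high (z) and 100 long, spans x -70 to +30, the steel tip x +30 to +70. Origin: centre of its length, on the underside (so on the grip, good to hold there). 70 g nominal. Either end may point forward
- dot_red: Red disc 36 mm across, 2 mm thick, fixed, lying flat. Origin: centre of its underside. It stands for the instrument with the same colour of grip. If it lies on the white layout card, that instrument belongs in the case; if it lies on the black card, it belongs in the tray
- dot_yellow: Yellow disc 36 mm across, 2 mm thick, fixed, lying flat. Origin: centre of its underside. It stands for the instrument with the same colour of grip. If it lies on the white layout card, that instrument belongs in the case; if it lies on the black card, it belongs in the tray
- dot_blue: Blue disc 36 mm across, 2 mm thick, fixed, lying flat. Origin: centre of its underside. It stands for the instrument with the same colour of grip. If it lies on the white layout card, that instrument belongs in the case; if it lies on the black card, it belongs in the tray
- dot_green: Green disc 36 mm across, 2 mm thick, fixed, lying flat. Origin: centre of its underside. It stands for the instrument with the same colour of grip. If it lies on the white layout card, that instrument belongs in the case; if it lies on the black card, it belongs in the tray
- jar: Open glass jar, 64 mm across, 85 high, loose, upright in the near part of the gap between case and tray. Origin: centre of its underside. Leave alone
- bottle: Brown bottle, 56 mm across, 150 high, loose, upright in the far part of the gap between case and tray. Origin: centre of its underside. Leave alone
- dish: White lidded dish, 56 mm across, 18 high, loose in the tray. Origin: centre of its underside. Leave alone
- pencil_case: Blue pencil case, 75 (x) by 190 (y) by 45 mm, far right of the table, loose. Origin: centre of its underside. Leave alone
- mug: Blue mug, 80 mm across, 90 high, far left of the table, loose. Origin: centre of its underside. Leave alone
- magnifier: Black hand magnifier lying along its x, 165 long, lens 70 across, 10 high, left of the work, loose. Leave alone
- glue_stick: White glue stick lying along its x, 85 long, 28 across, right of the work, loose. Leave alone
Not all that is in view belongs to the job. Of the things shaped like the dot_red, the red one is meant. Of the things that look like the layout_card, the largest one is meant.

How it is judged:
By the outcome, as a careful person would: the job done as asked, in the order asked, and still so for the second after the job is handed in, with the robot touching nothing.
It also fails if it takes over 72 s, if anything falls off the work surface, if the arm or the gripper's body presses on something with over 40 N, if the wrist force passes 120 N, or if a joint passes its speed limit or range.

ROBOT

A 6-joint arm with a two-finger parallel gripper is mounted at the origin on the work surface. World frame = base frame: x ahead of the robot, y to its left, z up, the work surface at z = 0. Lengths are in m, angles in rad, forces in N, time in s.
With the tool pointing down it reaches from about 0.25 to 0.725 m from the base axis. Payload 4 kg.
Tool frame: the origin (TCP) lies between the finger pads; the fingertips stand 8 mm ahead of it and the grasp point (between the pads) lies 11 mm behind it (bot.tip_reach is the distance from the TCP to the fingertips, in m); z points along the fingers, y is the line along which they close (so a half turn about z gives the same grasp; the last joint's range is limited). The gripper opens to 85 mm and grips with 20 to 120 N. Pads are 22 mm wide; open, the fingers measure 114 mm over their backs; the gripper's body (76 mm by 85 mm) begins 54 mm behind the grasp point. The pads swing forward as they close: fully open they stand 13 mm farther back than shut.
Start: joints at [-1.216, 0.241, 0.005, 1.335, 0, 1.571], TCP at [0.174, -0.469, 0.239] pointing down, gripper open.
Joint ranges: [-2.72, 2.72], [-1.05, 1.87], [-1.09, 1.28], [-1.99, 2.15], [-1.42, 1.44], [-3.14, 3.14]. Speed limits (rad/s): [2.79, 2.79, 3.14, 3.14, 3.14, 3.14].

INTERFACE

Orientations are given as a unit quaternion [x, y, z, w].
In Python, from workcell import bot gives the robot as it stands.
- The arm moves only by the tool move_arm, never from a script. Its argument "deltas" is a list of rows, each a list of 7 numbers: the opening, from 0 (shut) to 1 (fully open), then the shift along the tool's x, y, z in mm, then the turn, a rotation vector about the tool's x, y, z in degrees. In form: [[gripper, tx, ty, tz, ax, ay, az], ...]. A call has 1 to 10 rows; each row shifts and turns the commanded pose from where the row before left it, along the tool's axes as they then stand; what a row does not reach is not made up. A row lasts 1/12 s, in which the tool goes at most 41.7 mm and 7.16 degrees, less where a joint would pass 70% of its speed; a pose out of reach is approached as far as the arm can. A call is refused whole if a number of a shift passes 41.7 or a number of a turn 7.16, either way. A call with a gripper value outside its range is refused whole. The fingers move at their own pace and stop on an object; the grip force is fixed at half the most. Time passes only in rows, so rows that do not move let the fingers close. It gives the time, the measured TCP pose, the force, the opening and the grip force at its end, in the units of the state.
- bot.get_obs(): the state, without advancing time (a new reading comes with each control period).
- bot.camera(name): name is "scene" or "top" or "wrist"; returns the picture (384x512x3 uint8, blue, green, red); there is no depth.
- bot.calibration(name): a dict with "K" (3x3 intrinsics, pixels), "dist_coeffs" ([k1, k2, p1, p2, k3] as OpenCV has them; the pictures are not rectified), "position" and "orientation" of the camera in the world. Camera axes: x right, y down, z forward; pixel columns grow to the right and rows downward; lengths in m; the calibration is good to about 2 mm. A picture is of the moment at which its call begins: read the wrist's pose just before it. calibration takes no time and is no camera call; for the wrist camera it gives the pose at the moment of the call.
- bot.job_done(): hands the job in; it is judged then, once.
Trained networks look in the newest picture that a camera, given by its name, has taken for a name from the list of things; names that differ only in an ending like _2 or _b are one class to them, and where a whole thing is asked for, a point or a joint stands for the part that bears it (a point fixed in the world has none). Each returns a list of dicts, best first, with "conf" (0 to 1); they miss things now and then, are a little off and sometimes report something else, mostly with a low value. They report only what shows in the picture. A call takes as long as a camera call. They do not tell look-alikes from the thing itself.
- bot.outline_of(query, camera): "pixels" (384x512 bool, what is visible of it) and "rect" ([left, top, width, height] in pixels, round what is visible of it).
The state is a dict: "clock": time; "joint_pos": joint angles; "joint_vel": joint speeds; "tau": joint torques, N m; "eef_pos": TCP position; "tool_rot": TCP orientation; "ft_force": force on the tool from outside, world axes, zero at the start; "ft_torque": the same for the moment, N m; "grip_width": finger opening in m; "grasp_force": force on a finger pad.
Only numpy, scipy, OpenCV 4.12 (cv2) and the standard library are available. Lean on these libraries where they do the work, as an engineer would, in place of code of your own. Each camera call takes 0.05 s, during which the arm holds its last target. There are 200 camera calls.

## Working session

There is one attempt and no reset: what is moved stays moved. The work goes in short steps, Python scripts to look and compute and a tool call to move; the robot and the scene stay as the last step left them, time stands still between calls to the robot, and variables do not carry over. Pictures are saved under pics/ and viewed, at most 14 in all, crops included, and the job is handed in when it is done.

Besides the shell and the picture viewer there is one more tool, called after "Emit:" as a command line: name --pt "numbers of a row" for each row, then --argument value for the rest. move_arm: Moves the arm, as the interface text tells. Its arguments: {"type":"object","properties":{"deltas":{"type":"array","items":{"type":"array","items":{"type":"number"}}}},"required":["deltas"]}

```bash
mkdir -p pics; ls
cat > h.py <<'E'
import numpy as np, cv2
from scipy.spatial.transform import Rotation as R
from workcell import bot
def ray(cam,px):
    c=bot.calibration(cam); K=np.array(c["K"]);d=np.array(c["dist_coeffs"])
    u=cv2.undistortPoints(np.array(px,float).reshape(-1,1,2),K,d).reshape(-1,2)
    Rm=R.from_quat(c["orientation"]).as_matrix()
    return np.array(c["position"]),np.c_[u,np.ones(len(u))]@Rm.T
def at_z(cam,px,z):
    p,d=ray(cam,px); return p+d*((z-p[2])/d[:,2])[:,None]
def proj(cam,P):
    c=bot.calibration(cam); Rm=R.from_quat(c["orientation"]).as_matrix()
    P=(np.array(P,float).reshape(-1,3)-c["position"])@Rm
    return cv2.projectPoints(P,np.zeros(3),np.zeros(3),np.array(c["K"]),np.array(c["dist_coeffs"]))[0].reshape(-1,2)
def snap(cam,name):
    im=bot.camera(cam); cv2.imwrite(f"pics/{name}.png",im); return im
E
python3 - <<'E'
from h import *
a=snap("top","top0"); b=snap("scene","scene0")
for c in("top","scene"):
    k=bot.calibration(c); print(c,k["position"],k["orientation"],np.array(k["K"])[0,0])
for q in ["case","tray","layout_card","out_card","lid","lid_handle","red_scoop","yellow_lifter","blue_forceps","green_probe","dot_red","dot_yellow","dot_blue","dot_green","jar","bottle","dish"]:
    for r in bot.outline_of(q,"top")[:3]:
        m=r["pixels"]; ys,xs=np.nonzero(m); print(q,round(r["conf"],2),r["rect"],m.sum(),at_z("top",[[xs.mean(),ys.mean()]],0)[0][:2].round(3))
print(bot.get_obs())
cv2.imwrite("pics/both.png",np.vstack([cv2.resize(a,(400,300)),cv2.resize(b,(400,300))]))
E
```

```text
pics
top [0.34096588 0.01648892 1.40298889] [ 0.70653089 -0.70317759  0.0612841  -0.05098656] 471.83173424631957
scene [1.01897955 0.53112488 1.32785729] [ 0.3498752   0.90183207 -0.23751876 -0.08871926] 474.85347672176374
case 0.72 [288.7, 163.2, 82.5, 78.9] 5118 [ 0.54  -0.236]
tray 0.95 [134.9, 165.3, 100.7, 78.7] 5714 [0.518 0.202]
tray 0.52 [294.3, 165.7, 73.3, 66.9] 4709 [ 0.545 -0.239]
layout_card 0.91 [224.7, 130.3, 53.3, 23.2] 928 [0.722 0.003]
layout_card 0.87 [321.5, 265.6, 42.3, 17.1] 689 [ 0.32  -0.267]
layout_card 0.75 [267.6, 256.3, 39.1, 23.2] 634 [ 0.335 -0.106]
out_card 0.55 [164.1, 243.6, 15.3, 18.6] 156 [0.382 0.241]
out_card 0.23 [140.7, 208.7, 21.3, 16.0] 303 [0.481 0.301]
lid 0.56 [295.4, 167.6, 71.0, 69.4] 4708 [ 0.545 -0.24 ]
lid_handle 0.56 [293.2, 161.4, 75.8, 75.1] 4801 [ 0.544 -0.24 ]
yellow_lifter 0.33 [249.7, 155.7, 18.2, 25.9] 373 [ 0.639 -0.012]
green_probe 0.75 [397.5, 216.9, 34.4, 16.6] 282 [ 0.461 -0.482]
green_probe 0.7 [294.0, 159.9, 74.8, 75.0] 4697 [ 0.544 -0.24 ]
green_probe 0.45 [198.6, 179.2, 7.2, 37.5] 160 [0.539 0.151]
dot_red 0.61 [248.3,
[... 496 characters left out ...]
clock': 0.95, 'joint_pos': array([-1.21601274e+00,  2.40591023e-01,  5.03564399e-03,  1.33522846e+00,
       -9.37050789e-06,  1.57081115e+00]), 'joint_vel': array([-0.00101408, -0.00056862, -0.00060837, -0.00157388,  0.00025494,
        0.00182917]), 'tau': array([-3.30817784e-04, -3.72208893e+01,  2.52696025e+01,  1.13901584e-03,
       -1.96628480e-04, -4.35990742e-06]), 'eef_pos': array([ 0.17369298, -0.46886682,  0.23932458]), 'tool_rot': array([ 9.84308600e-01,  1.76455604e-01, -3.50957566e-06,  6.97430884e-06]), 'ft_force': array([ 0.68487118,  0.17478314, -0.44126179]), 'ft_torque': array([ 0.02488917, -0.05188467, -0.02450477]), 'grasp_force': 0.0, 'grip_width': 0.08539572157117255}
```

View pics/top0.png

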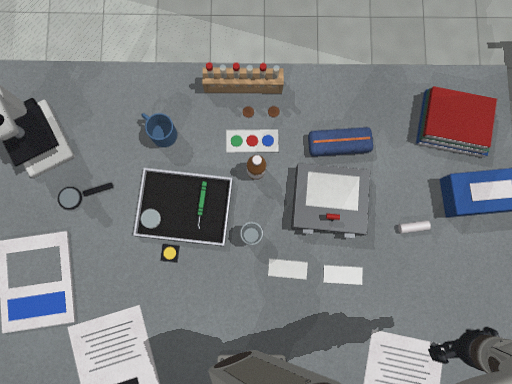

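View pics/scene0.png

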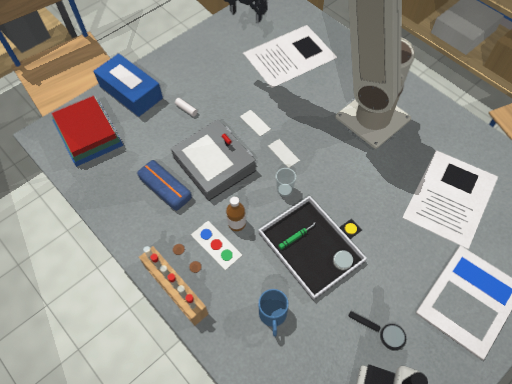

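The scene shows the case on the right (its lid handle at top px (333,217)) and the tray on the left. The tray holds the green probe at (202,198).

- **Cards:** the largest white card, at (252,141), carries green (237,141), red (252,141) and blue (268,141). The black card at (170,253) carries yellow. The two white cards at (288,269) and (343,275) are smaller and blank, and the brown discs at (248,112) and (273,112) are not dots.
- **Conclusion:** the yellow lifter is the wrong one and green is the missing one. The next crop confirms this.

```bash
cat > seg.py <<'E'
from h import *
def blob(im,h0,h1,roi,smin=120,vmin=60):
    hsv=cv2.cvtColor(im,cv2.COLOR_BGR2HSV); m=cv2.inRange(hsv,(h0,smin,vmin),(h1,255,255))
    if h0==0: m|=cv2.inRange(hsv,(172,smin,vmin),(180,255,255))
    z=np.zeros_like(m); x,y,w,h=roi; z[y:y+h,x:x+w]=m[y:y+h,x:x+w]; return z
def cen(m): 
    ys,xs=np.nonzero(m); return np.array([xs.mean(),ys.mean()])
def tri(p1,d1,p2,d2):
    A=np.stack([d1,-d2],1); s=np.linalg.lstsq(A,p2-p1,rcond=None)[0]
    a,b=p1+s[0]*d1,p2+s[1]*d2; return (a+b)/2,np.linalg.norm(a-b)
E
python3 - <<'E'
from seg import *
a=cv2.imread("pics/top0.png"); b=cv2.imread("pics/scene0.png")
mt=blob(a,0,8,(310,205,40,20)); ms=blob(b,0,8,(215,130,25,20))
p1,d1=ray("top",cen(mt)); p2,d2=ray("scene",cen(ms))
print("handle",cen(mt),cen(ms),tri(p1,d1[0],p2,d2[0]), mt.astype(bool).sum(), ms.astype(bool).sum())
g=blob(a,45,85,(190,175,25,50),80,40); ys,xs=np.nonzero(g); print("green px",len(xs))
P=at_z("top",np.c_[xs,ys],0.022)[:,:2]; c=P.mean(0); w,v=np.linalg.eigh(np.cov((P-c).T)); print("grip c",c,"dir",v[:,1],np.sqrt(12*w))
A=cv2.resize(a[155:245,280:380],(400,360),interpolation=cv2.INTER_CUBIC)
B=cv2.resize(a[160:250,130:240],(400,327),interpolation=cv2.INTER_CUBIC)
C=cv2.resize(b[115:200,165:265],(400,340),interpolation=cv2.INTER_CUBIC)
D=cv2.resize(a[120:160,205:295],(400,178),interpolation=cv2.INTER_CUBIC)
def pad(i,h): return cv2.copyMakeBorder(i,0,h-i.shape[0],0,0,cv2.BORDER_CONSTANT)
o=np.vstack([np.hstack([pad(A,360),pad(C,360)]),np.hstack([pad(B[:240],240),pad(D,240)])]); 
o=np.vstack([np.hstack([A,pad(C,360)]),np.hstack([cv2.resize(B,(294,240)),np.zeros((240,106,3),np.uint8),pad(D,240)])])
cv2.imwrite("pics/crop1.png",o)
E
```

```text
handle [332.52941176 216.22058824] [226.  138.5] (array([ 0.48140603, -0.22372739,  0.09392689]), np.float64(0.0008024181561483704)) 68 52
green px 192
grip c [0.54069669 0.14906776] dir [-0.99301741  0.11796791] [0.01671701 0.10032721]
```

View pics/crop1.png

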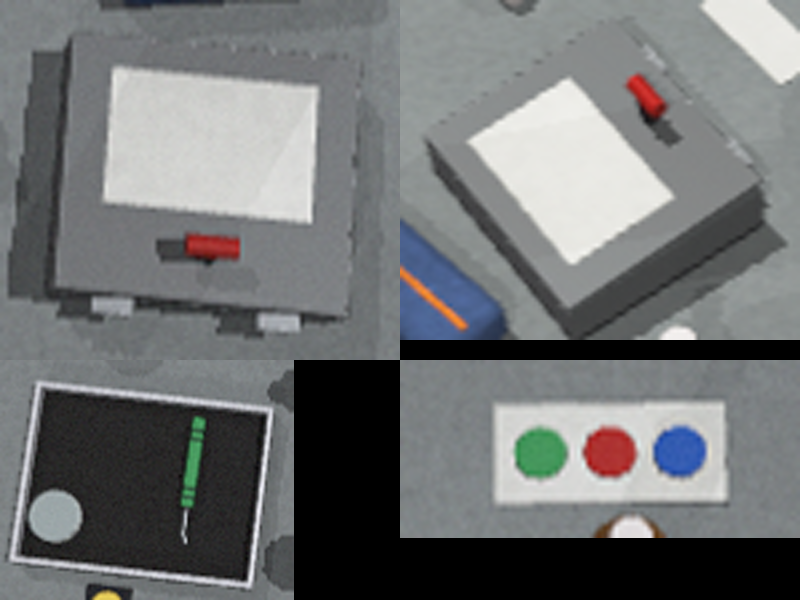

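The crop confirms it: the white card shows green, red and blue, the tray holds green, and the lid is nearly shut. Lid corners are at top px (298,163), (370,170), (294,227) and (367.5,234.5). Next I fit the case and tray poses.

```bash
cat >> seg.py <<'E'
def case2w(p,P):  # p=x,y,yaw
    c,s=np.cos(p[2]),np.sin(p[2]); P=np.array(P,float).reshape(-1,3)
    return np.c_[p[0]+c*P[:,0]-s*P[:,1],p[1]+s*P[:,0]+c*P[:,1],P[:,2]]
def lid2case(th,P): # P: closed-position case coords
    P=np.array(P,float).reshape(-1,3)-[.095,0,.0505]; c,s=np.cos(th),np.sin(th)
    return np.c_[P[:,0]*c+P[:,2]*s,P[:,1],-P[:,0]*s+P[:,2]*c]+[.095,0,.0505]
H=[-.06,0,.0865]
E
python3 - <<'E'
from seg import *
from scipy.optimize import least_squares
L=[[.095,.106,.0565],[.095,-.106,.0565],[-.095,.106,.0565],[-.095,-.106,.0565]]
T=np.array([[298,163.3],[370,170],[293.8,227],[367.5,234.5],[332.5,216.2]])
S=np.array([[207.5,190.75],[172,150],[255.5,161.25],[223,119.5],[226,138.5]])
f=lambda p:np.r_[(proj("top",case2w(p,lid2case(p[3],L+[H])))-T).ravel(),(proj("scene",case2w(p,lid2case(p[3],L+[H])))-S).ravel()]
r=least_squares(f,[.54,-.24,0,.05],loss="soft_l1"); print("case",r.x.round(4)); print(f(r.x).reshape(-1,2).round(1).tolist())
print("handle",case2w(r.x,lid2case(r.x[3],H)))
Q=[[.1,.132,.028],[.1,-.132,.028],[-.1,.132,.028],[-.1,-.132,.028]]
T2=np.array([[144.2,168.6],[231.8,178.3],[134.5,234.8],[223.9,244.5]])
g=lambda p:(proj("top",case2w(p,Q))-T2).ravel()
t=least_squares(g,[.52,.2,0]); print("tray",t.x.round(4),g(t.x).round(1))
p=r.x
for th in np.arange(p[3],1.8,.15): print(round(th,2),case2w(p,lid2case(th,H)).round(4), np.hypot(*case2w(p,lid2case(th,H))[0,:2]).round(3))
c,s=np.cos(t.x[2]),np.sin(t.x[2]); d=np.array([.5407-t.x[0],.1491-t.x[1]]); print("green in tray",c*d[0]+s*d[1],-s*d[0]+c*d[1], bot.tip_reach)
E
```

```text
case [ 0.5371 -0.2293 -0.088   0.0122]
[[-0.2, -0.4], [0.1, -0.4], [-1.0, 0.5], [-0.6, -0.0], [-0.0, 1.4], [-0.6, 0.8], [-1.6, -2.8], [0.2, -1.1], [-5.1, -0.6], [1.0, 0.4]]
handle [[ 0.47780992 -0.22411563  0.08839593]]
tray [ 0.5156  0.2008 -0.1045] [-0.4 -0.6  0.6 -0.6 -0.8  0.5  0.6  0.7]
0.01 [[ 0.4778 -0.2241  0.0884]] 0.528
0.16 [[ 0.4852 -0.2248  0.1111]] 0.535
0.31 [[ 0.4958 -0.2257  0.1324]] 0.545
0.46 [[ 0.5096 -0.2269  0.1518]] 0.558
0.61 [[ 0.526  -0.2284  0.169 ]] 0.573
0.76 [[ 0.5448 -0.23    0.1836]] 0.591
0.91 [[ 0.5656 -0.2319  0.1951]] 0.611
1.06 [[ 0.5879 -0.2338  0.2034]] 0.633
1.21 [[ 0.6112 -0.2359  0.2083]] 0.655
1.36 [[ 0.6349 -0.238   0.2096]] 0.678
1.51 [[ 0.6585 -0.2401  0.2073]] 0.701
1.66 [[ 0.6816 -0.2421  0.2016]] 0.723
green in tray 0.030330883781639076 -0.0488082366900316 0.008
```

Emit:
move_arm --pt "1 0 0 0 0 0 6.35" --pt "1 0 0 0 0 0 6.35" --pt "1 0 0 0 0 0 6.35" --pt "1 0 0 0 0 0 6.35" --pt "1 23.6 -22.6 0 0 0 0" --pt "1 23.6 -22.6 0 0 0 0" --pt "1 23.6 -22.6 0 0 0 0" --pt "1 23.6 -22.6 0 0 0 0" --pt "1 23.6 -22.6 0 0 0 0" --pt "1 23.6 -22.6 0 0 0 0"

```text
clock: 1.78
eef_pos: [0.3277, -0.3452, 0.2395]
tool_rot: [0.999, -0.044, 0.0, 0.0]
ft_force: [-0.7, -1.1, 0.1]
grip_width: 0.0853
grasp_force: 0.0
```

Emit:
move_arm --pt "1 23.6 -22.6 0 0 0 0" --pt "1 23.6 -22.6 0 0 0 0" --pt "1 23.6 -22.6 0 0 0 0" --pt "1 23.6 -22.6 0 0 0 0" --pt "1 23.6 -22.6 0 0 0 0" --pt "1 23.6 -22.6 0 0 0 0" --pt "1 0 0 0 0 0 0" --pt "1 0 0 0 0 0 0"

```text
clock: 2.45
eef_pos: [0.4808, -0.2225, 0.2389]
tool_rot: [0.999, -0.043, -0.0, 0.0]
ft_force: [-0.8, -0.2, 0.6]
grip_width: 0.0853
grasp_force: 0.0
```

```bash
cat >> seg.py <<'E'
def pose():
    o=bot.get_obs(); return np.array(o["eef_pos"]),R.from_quat(o["tool_rot"])
def go(tgt,yaw=None,tilt=0):
    """shift (mm, tool axes) and turn (deg) from the pose now to tgt; yaw: angle of tool x, tilt about tool y"""
    p,r=pose(); s=r.as_matrix().T@(np.array(tgt)-p)*1000
    t=None
    if yaw is not None: t=np.degrees((r.inv()*(R.from_euler("z",yaw)*R.from_euler("x",np.pi)*R.from_euler("y",tilt))).as_rotvec()).round(2)
    print("shift",s.round(1),"turn",t)
E
python3 - <<'E'
from seg import *
o=bot.get_obs(); print(o["clock"],o["eef_pos"],o["joint_pos"].round(2)); go([.48,-.224,.2],-.088)
k=bot.calibration("wrist"); print(k["position"],R.from_quat(k["orientation"]).as_matrix().round(2).tolist())
im=snap("wrist","w1"); m=blob(im,0,8,(0,0,512,384)); c=cen(m); ys,xs=np.nonzero(m); print(c,xs.min(),xs.max(),ys.min(),ys.max())
for z in(.0885,.094): print(at_z("wrist",[c],z))
E
```

```text
2.45 [ 0.48080347 -0.22250899  0.2389124 ] [-0.43  0.3   0.08  1.36 -0.    2.79]
shift [-0.7  1.6 38.9] turn [0.   0.03 0.17]
[ 0.54549591 -0.22870724  0.37324957] [[-0.08, -0.96, -0.26], [-1.0, 0.08, 0.02], [0.0, 0.26, -0.97]]
[254.0539499  183.97302505] 237 271 177 191
[[ 0.47791662 -0.22579361  0.0885    ]]
[[ 0.47920465 -0.22586718  0.094     ]]
```

View pics/w1.png

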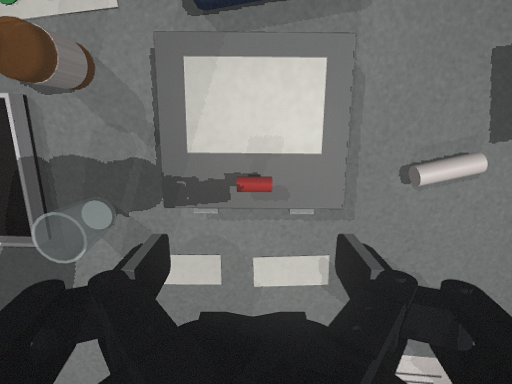

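The wrist picture shows the red bar at (254,184), centred. It puts the bar at about (0.4785, -0.2258). I descend onto it and pinch its ends.

Emit:
move_arm --pt "1 -2.1 2.7 30 0 0 0" --pt "1 0 0 35 0 0 0" --pt "1 0 0 35 0 0 0" --pt "1 0 0 30 0 0 0" --pt "1 0 0 20 0 0 0" --pt "0.6 0 0 10 0 0 0" --pt "0.4 0 0 0 0 0 0" --pt "0.3 0 0 0 0 0 0" --pt "0.3 0 0 0 0 0 0" --pt "0.3 0 0 0 0 0 0"

```text
clock: 3.33
eef_pos: [0.4782, -0.2239, 0.0807]
tool_rot: [0.999, -0.044, 0.001, -0.003]
ft_force: [0.5, 8.5, -0.3]
grip_width: 0.0347
grasp_force: 59.7
```

Run:
```python
from seg import *
p=[.5371,-.2293,-.088]
pr=None
# tool-frame steps: tool x ~ case x, z down, per 0.15 rad, total arc 0.03->1.6
ths=np.linspace(.02,1.6,21)
P=np.array([lid2case(t,H)[0] for t in ths])*1000
for t,d in zip(ths[1:],np.diff(P,axis=0)): print(round(t,2),d[0].round(1),-d[2].round(1))
print(bot.get_obs()["grasp_force"],bot.get_obs()["grip_width"])
```

```text
0.1 3.6 -12.1
0.18 4.5 -11.7
0.26 5.4 -11.3
0.34 6.3 -10.9
0.42 7.1 -10.3
0.49 7.9 -9.8
0.57 8.7 -9.1
0.65 9.4 -8.4
0.73 10.0 -7.6
0.81 10.6 -6.8
0.89 11.1 -5.9
0.97 11.5 -5.1
1.05 11.9 -4.1
1.13 12.2 -3.2
1.2 12.4 -2.2
1.28 12.5 -1.2
1.36 12.6 -0.2
1.44 12.5 0.8
1.52 12.4 1.7
1.6 12.3 2.7
59.730859994888306 0.03472237304229712
```

Emit:
move_arm --pt "0.3 3.6 -1 -12.1 0 0 0" --pt "0.3 4.5 0 -11.7 0 0 0" --pt "0.3 5.4 0 -11.3 0 0 0" --pt "0.3 6.3 0 -10.9 0 0 0" --pt "0.3 7.1 0 -10.3 0 0 0" --pt "0.3 7.9 0 -9.8 0 0 0" --pt "0.3 8.7 0 -9.1 0 0 0" --pt "0.3 9.4 0 -8.4 0 0 0" --pt "0.3 10 0 -7.6 0 0 0" --pt "0.3 10.6 0 -6.8 0 0 0"

```text
clock: 4.17
eef_pos: [0.5495, -0.2305, 0.1773]
tool_rot: [0.999, -0.044, -0.002, -0.001]
ft_force: [-1.4, 2.5, -8.1]
grip_width: 0.0346
grasp_force: 60.5
```

Emit:
move_arm --pt "0.3 11.1 0 -5.9 0 0 0" --pt "0.3 11.5 0 -5.1 0 0 0" --pt "0.3 11.9 0 -4.1 0 0 0" --pt "0.3 12.2 0 -3.2 0 0 0" --pt "0.3 12.4 0 -2.2 0 0 0" --pt "0.3 12.5 0 -1.2 0 0 0" --pt "0.3 12.6 0 -0.2 0 0 0" --pt "0.3 12.5 0 0.8 0 0 0" --pt "0.3 12.4 0 1.7 0 0 0" --pt "0.3 0 0 0 0 0 0"

```text
clock: 5.0
eef_pos: [0.6609, -0.2409, 0.1985]
tool_rot: [0.999, -0.044, 0.001, -0.0]
ft_force: [-0.6, 2.1, 1.5]
grip_width: 0.0348
grasp_force: 61.7
```

Run:
```python
from seg import *
o=bot.get_obs(); print(o["joint_pos"].round(2),o["eef_pos"]); a=snap("top","t2"); 
b=snap("scene","s2")
cv2.imwrite("pics/c2.png",np.hstack([cv2.resize(a[110:260,250:400],(400,400),interpolation=cv2.INTER_CUBIC),cv2.resize(b[80:230,130:280],(400,400),interpolation=cv2.INTER_CUBIC)]))
```

```text
[-0.35  0.68  0.59  1.48  0.    2.88] [ 0.66086617 -0.24089438  0.198546  ]
```

View pics/c2.png

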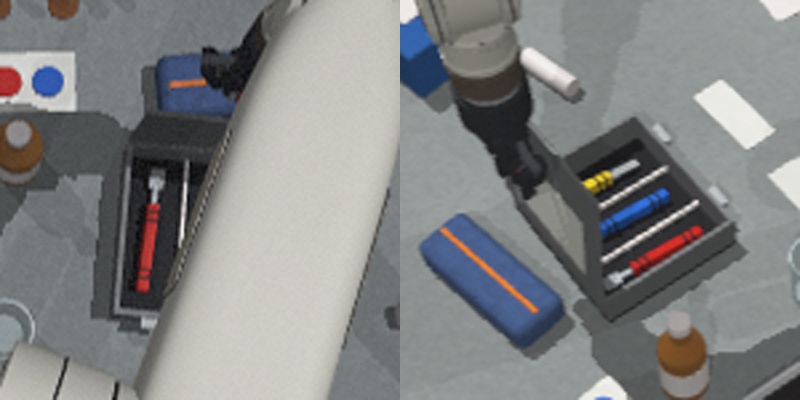

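The lid is at about 1.5 rad. Yellow lies in lane 0 (the -y side), blue in the middle and red at +y. I open the lid slightly further, release it and rise clear.

Emit:
move_arm --pt "0.3 10 0 2.2 0 0 0" --pt "0.3 0 0 0 0 0 0" --pt "1 0 0 0 0 0 0" --pt "1 0 0 0 0 0 0" --pt "1 0 0 0 0 0 0" --pt "1 0 0 -15 0 0 0" --pt "1 0 0 -25 0 0 0" --pt "1 0 0 -25 0 0 0" --pt "1 0 0 -25 0 0 0" --pt "1 0 0 0 0 0 0"

```text
clock: 5.93
eef_pos: [0.6707, -0.2433, 0.2915]
tool_rot: [0.999, -0.044, 0.005, 0.002]
ft_force: [0.2, -0.2, 1.2]
grip_width: 0.0854
grasp_force: 0.0
```

Emit:
move_arm --pt "1 -32 8 0 0 0 0" --pt "1 -32 8 0 0 0 0" --pt "1 -32 8 0 0 0 0" --pt "1 -32 8 0 0 0 -7" --pt "1 0 0 0 0 0 -7" --pt "1 0 0 0 0 0 -7" --pt "1 0 0 0 0 0 -7" --pt "1 0 0 0 0 0 -7" --pt "1 0 0 0 0 0 -7" --pt "1 0 0 0 0 0 -7"

```text
clock: 6.77
eef_pos: [0.5386, -0.2632, 0.2844]
tool_rot: [0.926, 0.377, 0.0, 0.0]
ft_force: [0.4, -0.0, 0.6]
grip_width: 0.0852
grasp_force: 0.0
```

Emit:
move_arm --pt "1 0 0 0 0 0 -7" --pt "1 0 0 0 0 0 -7" --pt "1 0 0 0 0 0 -7" --pt "1 0 0 0 0 0 -7" --pt "1 0 0 0 0 0 -7" --pt "1 0 0 0 0 0 -7" --pt "1 0 0 0 0 0 -7" --pt "1 0 0 0 0 0 -7" --pt "1 0 0 0 0 0 -7" --pt "1 0 0 0 0 0 -7"

```text
clock: 7.6
eef_pos: [0.5387, -0.2631, 0.2844]
tool_rot: [0.543, 0.84, -0.0, 0.0]
ft_force: [-0.2, -0.6, -1.2]
grip_width: 0.0854
grasp_force: 0.0
```

Emit:
move_arm --pt "1 0 0 0 0 0 -7" --pt "1 0 0 0 0 0 -7" --pt "1 0 0 0 0 0 -7" --pt "1 0 0 0 0 0 -7" --pt "1 0 0 0 0 0 -7" --pt "1 0 0 0 0 0 -7" --pt "1 0 0 0 0 0 -7" --pt "1 0 0 0 0 0 -7" --pt "0.6 0 0 0 0 0 -5" --pt "0.4 0 0 0 0 0 0"

```text
clock: 8.43
eef_pos: [0.5387, -0.2632, 0.2844]
tool_rot: [0.044, 0.999, -0.0, 0.0]
ft_force: [0.4, -0.3, 0.5]
grip_width: 0.0641
grasp_force: 0.0
```

```bash
cat >> seg.py <<'E'
def grip(im,cam,h0,h1,z,roi=(0,0,512,384),smin=110,vmin=50):
    m=blob(im,h0,h1,roi,smin,vmin); n,l,st,_=cv2.connectedComponentsWithStats(cv2.morphologyEx(m,cv2.MORPH_CLOSE,np.ones((15,15))))
    k=1+np.argmax(st[1:,4]); ys,xs=np.nonzero((l==k)&(m>0)); P=at_z(cam,np.c_[xs,ys],z)[:,:2]
    (c,wh,an)=cv2.minAreaRect((P*1000).astype(np.float32)); M=P.mean(0); w,v=np.linalg.eigh(np.cov((P-M).T)); d=v[:,1]*np.sign(v[0,1])
    print("rect",np.round(c,1),np.round(wh,1),"mean",(M*1000).round(1),"dir",np.arctan2(d[1],d[0]).round(4),"px",st[k][:5]); return M,d
E
python3 - <<'E'
from seg import *
o=bot.get_obs(); print(o["clock"],o["eef_pos"],o["joint_pos"].round(2),o["grip_width"])
w=snap("wrist","w3"); grip(w,"wrist",20,35,.024); grip(w,"wrist",0,8,.024); grip(w,"wrist",105,125,.024,smin=140)
a=snap("top","t3"); grip(a,"top",20,35,.024,(290,150,90,90)); grip(a,"top",0,8,.024,(290,180,90,60))
E
```

```text
8.4333 [ 0.53868235 -0.26315267  0.2843686 ] [-0.45  0.44  0.4   1.53 -0.   -0.37] 0.06407997261413774
rect [ 559.3 -298.2] [15.4 99.3] mean [ 557.9 -297.9] dir -0.1458 px [224 148  13  67 689]
rect [ 529.3 -160. ] [17.3 99.7] mean [ 526.6 -159.4] dir -0.1488 px [315 117  20  71 842]
rect [ 572.4 -601. ] [ 97.3 156.5] mean [ 575.3 -628.3] dir -0.2522 px [   0  154   65   94 3667]
rect [ 547.2 -293.3] [16.9 72.7] mean [ 546.6 -293.7] dir -0.1657 px [348 185   8  25 133]
rect [ 529.4 -155.5] [ 15.1 100.6] mean [ 529.1 -155.6] dir -0.1464 px [301 186   9  34 176]
```

View pics/w3.png

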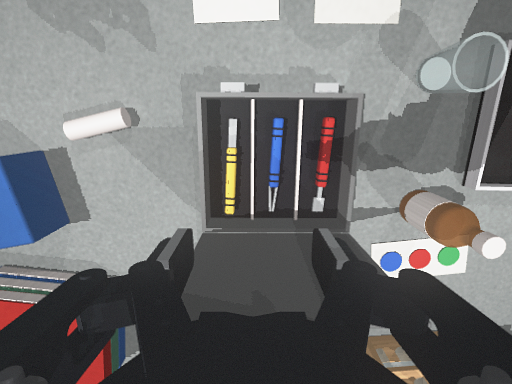

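The wrist picture shows yellow at (231,180), blue at (277,165) and red at (324,165), with the lid standing open. I approach yellow and re-measure from closer in.

Emit:
move_arm --pt "0.35 -1 -11 20 0 0 1.6" --pt "0.35 -1 -11 30 0 0 1.6" --pt "0.35 -1 -10 30 0 0 0" --pt "0.35 0 0 30 0 0 0" --pt "0.35 0 0 30 0 0 0" --pt "0.35 0 0 0 0 0 0"

```text
clock: 9.03
eef_pos: [0.534, -0.2931, 0.1374]
tool_rot: [0.073, 0.997, 0.003, -0.006]
ft_force: [-1.6, 0.2, -1.2]
grip_width: 0.0295
grasp_force: 0.0
```

Run:
```python
from seg import *
o=bot.get_obs(); print(o["clock"],o["eef_pos"],o["grip_width"])
w=snap("wrist","w4"); M,d=grip(w,"wrist",20,35,.024); print(M-.02*d)
go([*(M-.02*d),.016],np.pi+np.arctan2(d[1],d[0]))
```

```text
9.0333 [ 0.5340175  -0.29311217  0.13737624] 0.029495006361267048
rect [ 561.9 -299.6] [ 14.3 101. ] mean [ 565.8 -299.2] dir -0.1499 px [ 243  167   16  100 1529]
[ 0.54601233 -0.29622266]
shift [-11.7  -1.3 124.7] turn [ 0.17 -0.46  0.22]
```

Emit:
move_arm --pt "0.35 -4 -1 20 0 0 0" --pt "0.35 -4 -1 30 0 0 0" --pt "0.35 0 0 30 0 0 0" --pt "0.35 0 0 25 0 0 0" --pt "0.35 0 0 10 0 0 0" --pt "0.35 0 0 5 0 0 0" --pt "0.35 0 0 0 0 0 0"

```text
clock: 9.67
eef_pos: [0.5467, -0.2984, 0.0254]
tool_rot: [0.072, 0.997, -0.0, 0.0]
ft_force: [-0.8, -0.0, -0.1]
grip_width: 0.0296
grasp_force: 0.0
```

Run:
```python
from seg import *
o=bot.get_obs(); print(o["eef_pos"],o["ft_force"]); go([.5415,-.296,.016],np.pi-.148)
w=snap("wrist","w5"); cv2.imwrite("pics/w5c.png",cv2.resize(w[130:384,130:400],(638,600)))
```

```text
[ 0.54668764 -0.29840007  0.02542287] [-0.75281574 -0.02233596 -0.10931806]
shift [5.5 1.6 9.4] turn [-0.02  0.06  0.19]
```

View pics/w5c.png

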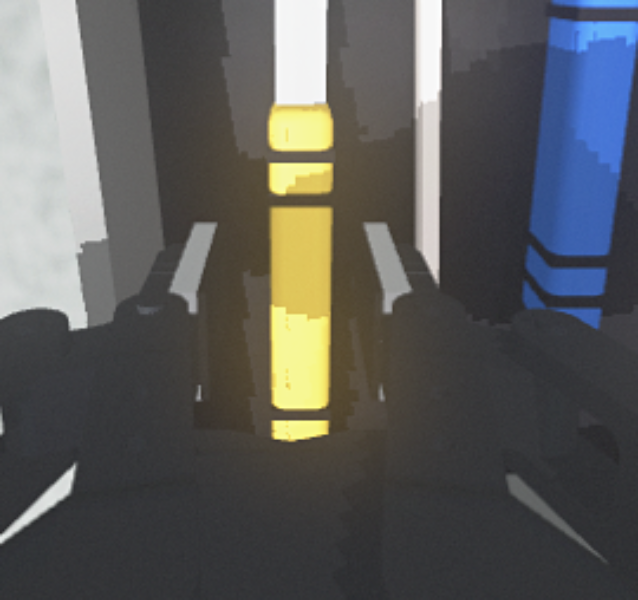

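The fingers straddle the yellow grip almost centred (crop px 215–365, grip 272–332). I lower, grip and lift.

Emit:
move_arm --pt "0.35 5 1 5 0 0 0" --pt "0.35 0 0 4 0 0 0" --pt "0.1 0 0 0 0 0 0" --pt "0 0 0 0 0 0 0" --pt "0 0 0 0 0 0 0" --pt "0 0 0 0 0 0 0" --pt "0 0 0 -6 0 0 0" --pt "0 0 0 -15 0 0 0" --pt "0 0 0 -25 0 0 0" --pt "0 0 0 -25 0 0 0"

```text
clock: 10.55
eef_pos: [0.5399, -0.2956, 0.0859]
tool_rot: [0.072, 0.997, 0.001, -0.002]
ft_force: [0.7, -0.3, -1.1]
grip_width: 0.0125
grasp_force: 60.7
```

Run:
```python
from seg import *
t=[.5156,.2008,-.1045]
# target: tray y +22, tray x 0; case lane ; bottle/jar positions
print(case2w(t,[[0,.03,.006],[0,.02,.006]]))
o=bot.get_obs(); print(o["clock"],o["eef_pos"],o["grip_width"],o["grasp_force"],o["ft_force"])
go([.525,.22,.20],np.pi-.1045)
```

```text
[[0.5187293  0.23063635 0.006     ]
 [0.5176862  0.2206909  0.006     ]]
10.55 [ 0.53988811 -0.29564225  0.08591481] 0.012534323953298798 60.72833776473999 [ 0.65070532 -0.30827815 -1.07593059]
shift [  89.3  508.3 -113. ] turn [ 0.09 -0.21 -2.28]
```

Emit:
move_arm --pt "0 0 0 -35 0 0 0" --pt "0 0 0 -40 0 0 0" --pt "0 0 0 -40 0 0 0" --pt "0 0 0 -40 0 0 0" --pt "0 4 20 -9 0 0 0" --pt "0 7 36 0 0 0 0" --pt "0 7 36 0 0 0 0" --pt "0 7 36 0 0 0 0" --pt "0 7 36 0 0 0 0" --pt "0 7 36 0 0 0 0"

```text
clock: 11.38
eef_pos: [0.5305, -0.0913, 0.2504]
tool_rot: [0.072, 0.997, 0.0, -0.0]
ft_force: [1.1, 0.8, -0.8]
grip_width: 0.0121
grasp_force: 60.7
```

Emit:
move_arm --pt "0 7 36 0 0 0 0" --pt "0 7 36 0 0 0 0" --pt "0 7 36 0 0 0 0" --pt "0 7 36 0 0 0 0" --pt "0 7 36 0 0 0 0" --pt "0 7 36 0 0 0 0" --pt "0 7 36 0 0 0 0" --pt "0 6 35 0 0 0 0" --pt "0 4 20 0 0 0 0" --pt "0 0 0 0 0 0 -2.3"

```text
clock: 12.22
eef_pos: [0.5161, 0.2238, 0.2499]
tool_rot: [0.049, 0.999, 0.001, -0.001]
ft_force: [-0.4, -0.0, -0.7]
grip_width: 0.0125
grasp_force: 60.6
```

Run:
```python
from seg import *
o=bot.get_obs(); print(o["clock"],o["eef_pos"],o["joint_pos"].round(2),o["grip_width"],o["grasp_force"],o["ft_force"])
go([.518,.222,.0185],np.pi-.1045)
w=snap("wrist","w6"); grip(w,"wrist",45,85,.024,smin=80)
```

```text
12.2167 [0.51610436 0.22384509 0.24989291] [0.41 0.36 0.2  1.41 0.   0.51] 0.012483700915753784 60.62987923622131 [-0.3988589  -0.03275244 -0.66869872]
shift [ -2.4  -1.9 231.4] turn [ 0.07 -0.08  0.38]
rect [539.6 146.6] [16.2 99.6] mean [538. 147.] dir -0.128 px [193 156  13  72 857]
```

View pics/w6.png

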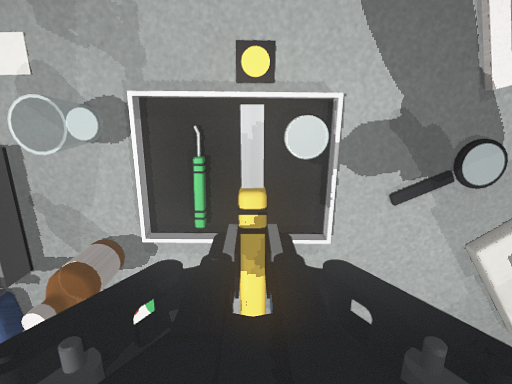

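Yellow is held straight, the green probe is at (200,192) and the dish at (306,137). The tray floor below the tool is free, so I lower yellow there.

Emit:
move_arm --pt "0 0 0 30 0 0 0" --pt "0 -2 -2 40 0 0 0" --pt "0 0 0 40 0 0 0" --pt "0 0 0 40 0 0 0" --pt "0 0 0 35 0 0 0" --pt "0 0 0 25 0 0 0" --pt "0 0 0 13 0 0 0" --pt "0 0 0 6 0 0 0" --pt "0 0 0 0 0 0 0" --pt "0 0 0 0 0 0 0"

```text
clock: 13.1
eef_pos: [0.5194, 0.2171, 0.0221]
tool_rot: [0.053, 0.999, 0.0, 0.0]
ft_force: [-0.0, 0.2, -0.4]
grip_width: 0.0123
grasp_force: 60.7
```

Emit:
move_arm --pt "0 0 0 2 0 0 0" --pt "0 0 0 2 0 0 0" --pt "0 0 0 1 0 0 0" --pt "0 0 0 0.8 0 0 0" --pt "0 0 0 0 0 0 0" --pt "0 0 0 0 0 0 0"

```text
clock: 13.6
eef_pos: [0.5194, 0.2175, 0.0166]
tool_rot: [0.052, 0.999, 0.0, 0.001]
ft_force: [-1.3, -0.5, 4.7]
grip_width: 0.0125
grasp_force: 61.3
```

Emit:
move_arm --pt "0.35 0 0 0 0 0 0" --pt "0.35 0 0 0 0 0 0" --pt "0.35 0 0 0 0 0 0" --pt "0.35 0 0 -10 0 0 0" --pt "0.35 0 0 -35 0 0 0" --pt "0.35 0 0 -40 0 0 0" --pt "0.35 -3 -34 -30 0 0 0.5" --pt "0.35 -4 -33 0 0 0 0.5" --pt "0.35 0 0 0 0 0 0" --pt "0.35 0 0 0 0 0 0"

```text
clock: 14.43
eef_pos: [0.5189, 0.1514, 0.1294]
tool_rot: [0.062, 0.998, 0.0, 0.001]
ft_force: [0.1, 0.6, 0.7]
grip_width: 0.0299
grasp_force: 0.0
```

Run:
```python
from seg import *
o=bot.get_obs(); print(o["clock"],o["eef_pos"],o["grip_width"])
w=snap("wrist","w7"); M,d=grip(w,"wrist",45,85,.024,smin=80); 
m=blob(w,45,85,(0,0,512,384),80,50); ys,xs=np.nonzero(m); c,_,_=cv2.minAreaRect((at_z("wrist",np.c_[xs,ys],.024)[:,:2]*1000).astype(np.float32)); q=np.array(c)/1000-.02*d
print(q); go([*q,.0165],np.pi+np.arctan2(d[1],d[0]))
grip(w,"wrist",20,35,.024)
```

```text
14.4333 [0.51891491 0.15138755 0.12943259] 0.02985854202489905
rect [538.6 148.3] [ 13.9 100.6] mean [536.1 148.9] dir -0.1171 px [ 244  161   16  105 1615]
[0.51872269 0.15067896]
shift [ -0.2  -1.6 112.2] turn [ 0.03  0.02 -0.35]
rect [535.  213.4] [17.5 98.8] mean [533.1 213.8] dir -0.0937 px [ 312  149   23  105 1963]
```

View pics/w7.png

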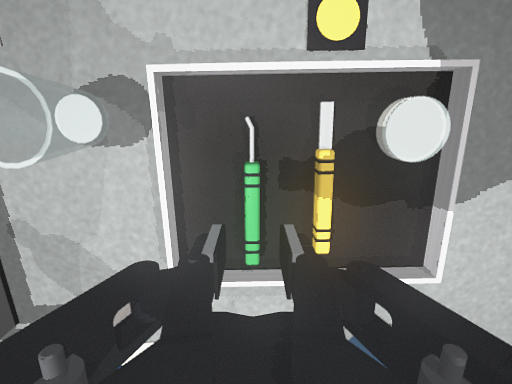

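Yellow lies flat in the tray at (323,180). Green at (252,195) is between the fingers, so I descend, grip and lift.

Emit:
move_arm --pt "0.35 0 -0.8 30 0 0 0" --pt "0.35 0 0 35 0 0 0" --pt "0.35 0 0 25 0 0 0" --pt "0.35 0 0 14 0 0 0" --pt "0.35 0 0 6 0 0 0" --pt "0.35 0 0 2.5 0 0 0" --pt "0 0 0 0 0 0 0" --pt "0 0 0 0 0 0 0" --pt "0 0 0 0 0 0 0" --pt "0 0 0 0 0 0 0"

```text
clock: 15.32
eef_pos: [0.5194, 0.1523, 0.0169]
tool_rot: [0.061, 0.998, 0.0, 0.001]
ft_force: [0.8, -0.9, 0.2]
grip_width: 0.0125
grasp_force: 61.6
```

Run:
```python
from seg import *
o=bot.get_obs(); print(o["clock"],o["eef_pos"],o["grip_width"],o["grasp_force"],o["ft_force"])
L=case2w([.5371,-.2293,-.088],[[0,-.068,.006]])[0]; print(L); L[2]=o["eef_pos"][2]; go(L,np.pi-.088)
```

```text
15.3167 [0.51943995 0.15226253 0.01686644] 0.012493450932980536 61.600624322891235 [ 0.75049    -0.94983569  0.15089871]
[ 0.53112372 -0.29703687  0.006     ]
shift [-6.610e+01 -4.446e+02 -3.000e-01] turn [ 0.05  0.12 -1.92]
```

Emit:
move_arm --pt "0 0 0 -8 0 0 0" --pt "0 0 0 -25 0 0 0" --pt "0 0 0 -40 0 0 0" --pt "0 0 0 -40 0 0 0" --pt "0 0 0 -40 0 0 0" --pt "0 0 0 -40 0 0 0" --pt "0 0 0 -37 0 0 0" --pt "0 -3 -20 0 0 0 0" --pt "0 -5 -36 0 0 0 0" --pt "0 -5 -36 0 0 0 0"

```text
clock: 16.15
eef_pos: [0.5207, 0.0589, 0.2481]
tool_rot: [0.059, 0.998, 0.0, 0.002]
ft_force: [0.5, -0.6, -0.8]
grip_width: 0.0125
grasp_force: 61.8
```

Emit:
move_arm --pt "0 -5 -36 0 0 0 0" --pt "0 -5 -36 0 0 0 0" --pt "0 -5 -36 0 0 0 0" --pt "0 -5 -36 0 0 0 0" --pt "0 -5 -36 0 0 0 0" --pt "0 -5 -36 0 0 0 0" --pt "0 -5 -36 0 0 0 0" --pt "0 -6 -36 0 0 0 0" --pt "0 -6 -36 0 0 0 0" --pt "0 -6 -28 0 0 0 -1.9"

```text
clock: 16.98
eef_pos: [0.5294, -0.2997, 0.2469]
tool_rot: [0.045, 0.999, -0.001, 0.001]
ft_force: [-0.3, -0.4, -0.8]
grip_width: 0.0123
grasp_force: 61.8
```

Emit:
move_arm --pt "0 0 0 0 0 0 0"

```text
clock: 17.07
eef_pos: [0.5295, -0.3024, 0.2461]
tool_rot: [0.047, 0.999, -0.001, 0.001]
ft_force: [0.2, 1.4, -0.3]
grip_width: 0.0123
grasp_force: 61.7
```

Run:
```python
from seg import *
o=bot.get_obs(); print(o["clock"],o["eef_pos"],o["grip_width"],o["grasp_force"])
go([.5311,-.297,.022],np.pi-.088)
w=snap("wrist","w8")
```

```text
17.0667 [ 0.52952887 -0.30240809  0.24606609] 0.012326341183304704 61.73045754432678
shift [ -0.8   6.2 224.1] turn [-0.16  0.07 -0.34]
```

View pics/w8.png

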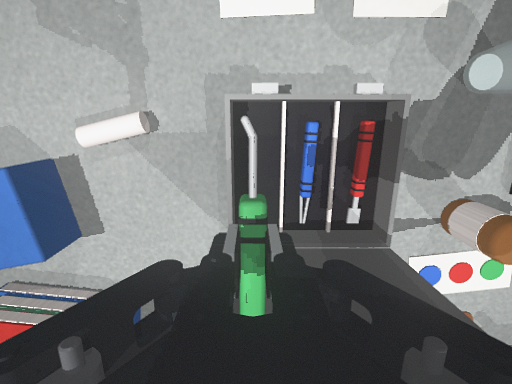

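Green is held straight over free lane 0 (lane at px 232–280). I lower it partway and check the alignment.

Emit:
move_arm --pt "0 -1 4 20 0 0 0" --pt "0 0 0 40 0 0 0" --pt "0 0 0 40 0 0 0" --pt "0 0 0 40 0 0 0" --pt "0 0 0 25 0 0 0" --pt "0 0 0 10 0 0 0" --pt "0 0 0 0 0 0 0" --pt "0 0 0 0 0 0 0"

```text
clock: 17.78
eef_pos: [0.5323, -0.2926, 0.0721]
tool_rot: [0.044, 0.999, -0.0, 0.001]
ft_force: [0.7, 0.4, 0.4]
grip_width: 0.0124
grasp_force: 61.7
```

Run:
```python
from seg import *
o=bot.get_obs(); print(o["clock"],o["eef_pos"],o["ft_force"]); go([.5311,-.297,.022],np.pi-.088)
w=snap("wrist","w9"); M,d=grip(w,"wrist",45,85,o["eef_pos"][2]+.0075,smin=80)
```

```text
17.7833 [ 0.53228605 -0.29256611  0.0721038 ] [0.73376184 0.40530277 0.44812997]
shift [ 0.9 -4.5 50.1] turn [-0.02  0.07  0.01]
rect [ 537.  -294.4] [14.1 69.1] mean [ 536.8 -294.3] dir -0.0916 px [ 238  194   29  123 3199]
```

Emit:
move_arm --pt "0 1 -4.5 0 0 0 0" --pt "0 0 0 18 0 0 0" --pt "0 0 0 18 0 0 0" --pt "0 0 0 9 0 0 0" --pt "0 0 0 5 0 0 0" --pt "0 0 0 2 0 0 0" --pt "0 0 0 2 0 0 0" --pt "0 0 0 1 0 0 0" --pt "0 0 0 0 0 0 0" --pt "0 0 0 0 0 0 0"

```text
clock: 18.67
eef_pos: [0.5306, -0.2975, 0.0164]
tool_rot: [0.044, 0.999, -0.0, 0.001]
ft_force: [0.1, -1.0, -0.8]
grip_width: 0.0125
grasp_force: 61.7
```

Emit:
move_arm --pt "0 0 0 0.5 0 0 0" --pt "0 0 0 0.5 0 0 0" --pt "0 0 0 0 0 0 0" --pt "0 0 0 0 0 0 0"

```text
clock: 19.0
eef_pos: [0.5306, -0.2976, 0.0161]
tool_rot: [0.044, 0.999, -0.0, 0.001]
ft_force: [-0.6, 0.7, 5.3]
grip_width: 0.0125
grasp_force: 62.6
```

Contact is made (5 N). I release, rise and look.

Emit:
move_arm --pt "0.35 0 0 0 0 0 0" --pt "0.35 0 0 0 0 0 0" --pt "0.35 0 0 0 0 0 0" --pt "0.35 0 0 -10 0 0 0" --pt "0.35 0 0 -30 0 0 0" --pt "0.35 0 0 -40 0 0 0" --pt "0.35 0 0 -40 0 0 0" --pt "0.35 0 0 -40 0 0 0" --pt "1 0 0 -40 0 0 0" --pt "1 0 0 -40 0 0 0"

```text
clock: 19.83
eef_pos: [0.5298, -0.2974, 0.2572]
tool_rot: [0.044, 0.999, -0.0, 0.0]
ft_force: [0.5, -0.4, 0.0]
grip_width: 0.0529
grasp_force: 0.0
```

Emit:
move_arm --pt "1 0 0 -40 0 0 0" --pt "1 0 0 0 0 0 0" --pt "1 0 0 0 0 0 0"

```text
clock: 20.08
eef_pos: [0.5316, -0.2984, 0.2988]
tool_rot: [0.044, 0.999, -0.002, 0.004]
ft_force: [0.3, -0.7, -0.2]
grip_width: 0.0851
grasp_force: 0.0
```

Run:
```python
from seg import *
from scipy.optimize import least_squares
o=bot.get_obs(); print(o["clock"],o["eef_pos"])
w=snap("wrist","w10"); M,d=grip(w,"wrist",45,85,.024,smin=80); c=case2w([.5371,-.2293,-.088],[[0,-.068,0]])[0]
print("lane0",c, "rect-.02d")
a=snap("top","t10"); b=snap("scene","s10"); ms=blob(b,0,8,(130,80,130,75)); print(np.unique(np.nonzero(ms)[1]),np.unique(np.nonzero(ms)[0]))
for th in (1.5,1.55,1.6,1.65): print(th,case2w([.5371,-.2293,-.088],lid2case(th,H)).round(4), proj("scene",case2w([.5371,-.2293,-.088],lid2case(th,H))).round(1))
cv2.imwrite("pics/c10.png",np.hstack([w,cv2.resize(b[80:230,130:280],(288,384)).astype(np.uint8)]))
```

```text
20.0833 [ 0.531592   -0.29838425  0.29876399]
rect [ 549.3 -298.7] [13.6 99.3] mean [ 547.6 -298.8] dir -0.0971 px [249 143  10  66 630]
lane0 [ 0.53112372 -0.29703687  0.        ] rect-.02d
[167 168 169 170 171 172 173 174 175 176] [141 142 143 144 145 146 147 148 149 150 151 152]
1.5 [[ 0.6566 -0.2398  0.2077]] [[173.9 144.6]]
1.55 [[ 0.6644 -0.2405  0.2062]] [[171.7 146.2]]
1.6 [[ 0.6721 -0.2412  0.2044]] [[169.5 147.9]]
1.65 [[ 0.6797 -0.2419  0.2022]] [[167.4 149.7]]
```

View pics/c10.png

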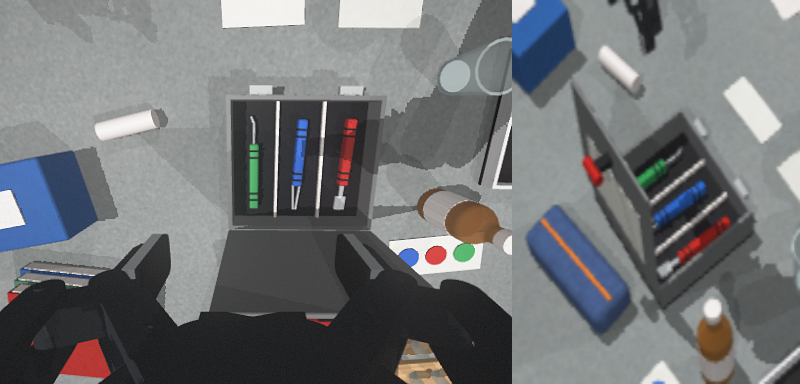

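Green lies straight in lane 0 at (254,165), midway, with all three colours matching the card. The lid handle is at about θ≈1.56. I go above the handle.

Emit:
move_arm --pt "1 -25 13 0 0 0 0" --pt "1 -35 18 0 0 0 0" --pt "1 -35 18 0 0 0 0" --pt "1 -25 13 0 0 0 0" --pt "1 -11 6 0 0 0 0" --pt "1 0 0 15 0 0 0" --pt "1 0 0 15 0 0 0" --pt "1 0 0 0 0 0 0" --pt "1 0 0 0 0 0 0"

```text
clock: 20.98
eef_pos: [0.6654, -0.2407, 0.2614]
tool_rot: [0.044, 0.999, 0.001, -0.003]
ft_force: [-0.6, -0.4, 0.4]
grip_width: 0.0855
grasp_force: 0.0
```

Run:
```python
from seg import *
o=bot.get_obs(); print(o["clock"],o["eef_pos"],o["joint_pos"].round(2)); go([.668,-.2415,.198],np.pi-.088)
```

```text
20.9833 [ 0.66537727 -0.24067902  0.26135832] [-0.35  0.71  0.8   1.67 -0.   -0.26]
shift [-3.1 -0.7 63.3] turn [ 0.1  -0.38 -0.02]
```

Emit:
move_arm --pt "1 -3 -0.7 20 0 0 0" --pt "1 0 0 20 0 0 0" --pt "1 0 0 15 0 0 0" --pt "1 0 0 8 0 0 0" --pt "1 0 0 0 0 0 0" --pt "0.3 0 0 0 0 0 0" --pt "0.3 0 0 0 0 0 0" --pt "0.3 0 0 0 0 0 0" --pt "0.3 0 0 0 0 0 0" --pt "0.3 0 0 0 0 0 0"

```text
clock: 21.82
eef_pos: [0.6704, -0.2417, 0.2035]
tool_rot: [0.044, 0.999, 0.0, 0.002]
ft_force: [1.0, 2.5, 4.0]
grip_width: 0.0344
grasp_force: 61.3
```

Run:
```python
from seg import *
o=bot.get_obs(); print(o["clock"],o["eef_pos"],o["grip_width"],o["grasp_force"],o["ft_force"])
ths=np.linspace(1.58,-.01,21); P=np.array([lid2case(t,H)[0] for t in ths])*1000
for t,d in zip(ths[1:],np.diff(P,axis=0)): print(round(t,2),-d[0].round(1),-d[2].round(1))
```

```text
21.8167 [ 0.67044603 -0.24173747  0.20352245] 0.03436993145531423 61.26431107521057 [1.04033752 2.49380693 4.02562136]
1.5 12.4 -2.5
1.42 12.6 -1.5
1.34 12.6 -0.5
1.26 12.6 0.5
1.18 12.6 1.5
1.1 12.4 2.5
1.02 12.2 3.5
0.94 11.8 4.4
0.86 11.5 5.4
0.78 11.0 6.3
0.71 10.5 7.1
0.63 9.9 7.9
0.55 9.2 8.7
0.47 8.5 9.4
0.39 7.7 10.0
0.31 6.9 10.6
0.23 6.0 11.1
0.15 5.1 11.6
0.07 4.2 11.9
-0.01 3.2 12.2
```

The handle is gripped, so I reverse the arc.

Emit:
move_arm --pt "0.3 12.4 0 -2.5 0 0 0" --pt "0.3 12.6 0 -1.5 0 0 0" --pt "0.3 12.6 0 -0.5 0 0 0" --pt "0.3 12.6 0 0.5 0 0 0" --pt "0.3 12.6 0 1.5 0 0 0" --pt "0.3 12.4 0 2.5 0 0 0" --pt "0.3 12.2 0 3.5 0 0 0" --pt "0.3 11.8 0 4.4 0 0 0" --pt "0.3 11.5 0 5.4 0 0 0" --pt "0.3 11 0 6.3 0 0 0"

```text
clock: 22.65
eef_pos: [0.5502, -0.2306, 0.1859]
tool_rot: [0.044, 0.999, 0.0, 0.004]
ft_force: [-0.6, 5.1, 10.6]
grip_width: 0.034
grasp_force: 65.2
```

Emit:
move_arm --pt "0.3 10.5 0 7.1 0 0 0" --pt "0.3 9.9 0 7.9 0 0 0" --pt "0.3 9.2 0 8.7 0 0 0" --pt "0.3 8.5 0 9.4 0 0 0" --pt "0.3 7.7 0 10 0 0 0" --pt "0.3 6.9 0 10.6 0 0 0" --pt "0.3 6 0 11.1 0 0 0" --pt "0.3 5.1 0 11.6 0 0 0" --pt "0.3 0 0 0 0 0 0" --pt "0.3 0 0 0 0 0 0"

```text
clock: 23.48
eef_pos: [0.4814, -0.2242, 0.1051]
tool_rot: [0.045, 0.999, 0.001, -0.003]
ft_force: [-7.0, 3.5, 3.0]
grip_width: 0.0341
grasp_force: 71.3
```

Emit:
move_arm --pt "0.3 2 0 8 0 0 0" --pt "0.3 1.5 0 7 0 0 0" --pt "0.3 1 0 5 0 0 0" --pt "0.3 0 0 2 0 0 0" --pt "0.3 0 0 0 0 0 0" --pt "0.3 0 0 0 0 0 0"

```text
clock: 23.98
eef_pos: [0.4744, -0.2235, 0.0825]
tool_rot: [0.045, 0.999, 0.001, -0.006]
ft_force: [-13.2, 3.0, 3.8]
grip_width: 0.0342
grasp_force: 74.0
```

Emit:
move_arm --pt "0.3 2 0 1 0 0 0" --pt "0.3 0 0 1 0 0 0" --pt "0.3 0 0 0 0 0 0" --pt "0.3 0 0 0 0 0 0"

```text
clock: 24.32
eef_pos: [0.4741, -0.2235, 0.0813]
tool_rot: [0.044, 0.999, 0.001, -0.004]
ft_force: [-10.2, 4.3, 6.0]
grip_width: 0.0339
grasp_force: 74.1
```

Emit:
move_arm --pt "0.3 1 0 1.5 0 0 0" --pt "0.3 0 0 1.5 0 0 0" --pt "0.3 0 0 0 0 0 0" --pt "0.3 0 0 0 0 0 0"

```text
clock: 24.65
eef_pos: [0.4734, -0.2234, 0.0784]
tool_rot: [0.044, 0.999, 0.001, -0.004]
ft_force: [-9.8, 4.5, 3.7]
grip_width: 0.0343
grasp_force: 74.5
```

Emit:
move_arm --pt "0.3 1 0 1.5 0 0 0" --pt "0.3 1 0 1.5 0 0 0" --pt "0.3 0 0 1.5 0 0 0" --pt "0.3 0 0 0 0 0 0" --pt "0.3 0 0 0 0 0 0"

```text
clock: 25.07
eef_pos: [0.4733, -0.2235, 0.0773]
tool_rot: [0.044, 0.999, 0.001, -0.001]
ft_force: [-12.6, 7.7, 22.6]
grip_width: 0.0344
grasp_force: 76.3
```

It has reached a firm stop (22 N), so I release and rise.

Emit:
move_arm --pt "0.3 0 0 -1.5 0 0 0" --pt "1 0 0 0 0 0 0" --pt "1 0 0 0 0 0 0" --pt "1 0 0 0 0 0 0" --pt "1 0 0 0 0 0 0" --pt "1 0 0 -15 0 0 0" --pt "1 0 0 -30 0 0 0" --pt "1 0 0 -40 0 0 0" --pt "0.5 0 0 -30 0 0 0" --pt "0 0 0 0 0 0 0"

```text
clock: 25.9
eef_pos: [0.4792, -0.2269, 0.1976]
tool_rot: [0.044, 0.999, -0.003, 0.006]
ft_force: [1.3, -0.7, 0.1]
grip_width: 0.0643
grasp_force: 0.0
```

Run:
```python
from seg import *
o=bot.get_obs(); print(o["clock"],o["eef_pos"],o["ft_force"])
b=snap("scene","s12"); w=snap("wrist","w12")
ms=blob(b,0,8,(200,120,50,35)); print("scene handle",cen(ms),ms.astype(bool).sum(),"before 226,138.5 (52)")
m=blob(w,0,8,(150,60,220,200)); c=cen(m); print("wrist handle",c)
p1,d1=ray("wrist",c); p2,d2=ray("scene",cen(ms)); print(tri(p1,d1[0],p2,d2[0]))
for th in(0,.02,.04,.06): print(th,case2w([.5371,-.2293,-.088],lid2case(th,H)).round(4),proj("scene",case2w([.5371,-.2293,-.088],lid2case(th,H))).round(1),proj("wrist",case2w([.5371,-.2293,-.088],lid2case(th,H))).round(1))
go([.4765,-.224,.106])
A=cv2.resize(b[110:200,160:270],(400,327),interpolation=cv2.INTER_CUBIC); B=cv2.resize(w,(400,300)); cv2.imwrite("pics/c12.png",np.hstack([A[:300],B]))
```

```text
25.9 [ 0.47923167 -0.22685028  0.19761214] [ 1.25222983 -0.71268678  0.12245885]
scene handle [226.85185185 139.7962963 ] 54 before 226,138.5 (52)
wrist handle [255.41568047 193.02662722]
(array([ 0.47762992, -0.22424041,  0.08287994]), np.float64(0.0018313739888183476))
0 [[ 0.4773 -0.224   0.0865]] [[227.2 139.2]] [[255.  194.5]]
0.02 [[ 0.4781 -0.2241  0.0896]] [[226.9 138.7]] [[255.  196.2]]
0.04 [[ 0.4789 -0.2242  0.0927]] [[226.7 138.3]] [[255.  198.1]]
0.06 [[ 0.4798 -0.2242  0.0957]] [[226.4 137.8]] [[255. 200.]]
shift [ 0.4  1.6 86.1] turn None
```

View pics/c12.png

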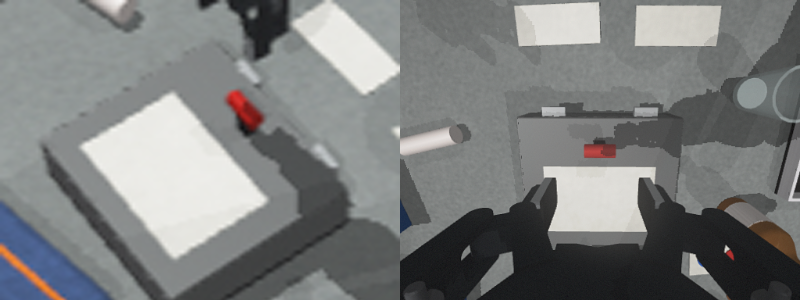

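The handle at scene px (226.9,139.8) matches θ=0. For certainty I press gently on the bar with closed fingers.

Emit:
move_arm --pt "0 1 2 0 0 0 0" --pt "0 0 0 0 0 0 0" --pt "0 0 0 30 0 0 0" --pt "0 0 0 30 0 0 0" --pt "0 0 0 20 0 0 0" --pt "0 0 0 8 0 0 0" --pt "0 0 0 4 0 0 0" --pt "0 0 0 2 0 0 0" --pt "0 0 0 0 0 0 0" --pt "0 0 0 0 0 0 0"

```text
clock: 26.83
eef_pos: [0.4718, -0.2216, 0.1014]
tool_rot: [0.044, 0.999, 0.001, -0.001]
ft_force: [-16.7, 8.2, 40.0]
grip_width: -0.0002
grasp_force: 20.0
```

Emit:
move_arm --pt "0 0 0 -4 0 0 0" --pt "0 0 0 -25 0 0 0" --pt "0 0 0 -40 0 0 0" --pt "0 0 0 -40 0 0 0" --pt "0 0 0 -30 0 0 0" --pt "0 0 0 0 0 0 0"

```text
clock: 27.33
eef_pos: [0.4774, -0.2241, 0.2422]
tool_rot: [0.044, 0.999, -0.002, 0.005]
ft_force: [1.3, -0.1, 0.8]
grip_width: 0.0001
grasp_force: 0.0
```

Run:
```python
from seg import *
b=snap("scene","s13"); a=snap("top","t13"); o=bot.get_obs(); print(o["clock"],o["eef_pos"],o["ft_force"])
ms=blob(b,0,8,(200,120,50,35)); print("scene handle",cen(ms))
b0=cv2.imread("pics/scene0.png"); a0=cv2.imread("pics/top0.png")
for n,x,y in(("scene",b,b0),("top",a,a0)):
    m=(cv2.absdiff(x,y).max(2)>50).astype(np.uint8); k,l,s,c=cv2.connectedComponentsWithStats(m)
    print(n,[(st[:5].tolist()) for st in s[1:] if st[4]>25])
print(bot.job_done())
```

```text
27.4333 [ 0.47492878 -0.22298606  0.2362973 ] [ 0.28665207  0.24996193 -1.19243459]
scene handle [226.87037037 139.88888889]
scene [[195, 0, 35, 48, 389], [232, 0, 5, 14, 41], [239, 0, 29, 23, 301], [423, 0, 8, 19, 127], [212, 16, 25, 29, 80], [355, 32, 22, 28, 172], [401, 38, 13, 16, 58], [206, 54, 33, 58, 1102], [405, 58, 23, 30, 405], [252, 80, 194, 142, 7735], [356, 87, 10, 16, 82], [366, 86, 13, 9, 58], [395, 88, 29, 33, 477], [409, 120, 11, 12, 68], [240, 153, 13, 13, 80], [279, 222, 36, 27, 158], [295, 235, 39, 29, 234]]
top [[282, 152, 127, 232, 12716], [382, 162, 36, 37, 799], [402, 173, 29, 58, 436], [198, 181, 9, 34, 143], [174, 182, 10, 48, 237], [207, 207, 22, 39, 112], [247, 213, 10, 8, 30], [262, 213, 22, 27, 176], [294, 216, 5, 10, 29], [321, 262, 15, 20, 170], [195, 304, 17, 13, 49], [300, 308, 8, 9, 26], [108, 312, 50, 72, 1723], [384, 321, 10, 7, 29], [183, 322, 20, 10, 58], [428, 327, 70, 46, 1397], [491, 347, 21, 10, 32], [215, 349, 66, 35, 1399], [252, 355, 32, 16, 240], [488, 356, 12, 17, 149]]
the job is handed in; nothing more can be done
None
```

The job is handed in, with no verdict returned: the yellow lifter lies flat in the tray, the green probe is midway along lane 0 and the lid is closed, though my last press on the handle with closed fingers read 40.0 N, right at the 40 N limit set for the arm and gripper body.

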